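Unlock, spring and fully open the figure carry case

ROBOT

A 6-joint arm with a two-finger parallel gripper is mounted at the origin on a cart in front of the work surface, level with it; the furniture and walls round the work are solid. World frame = base frame: x ahead of the robot, y to its left, z up, the work surface at z = 0. Lengths are in mm, angles in rad, forces in N, time in s.
With the tool pointing down it reaches from about 275 to 750 mm from the base axis. Payload 10.2 kg.
Tool frame: the origin (TCP) lies on the front face of the gripper's body, between the roots of the fingers; the fingertips stand 73 mm ahead of it and the grasp point (between the pads) lies 54 mm ahead of it; z points along the fingers, y is the line along which they close (so a half turn about z gives the same grasp; the last joint's range is limited). The gripper opens to 85 mm and grips with 20 to 120 N. Pads are 22 mm wide; open, the fingers measure 114 mm over their backs; the gripper's body (76 mm by 85 mm) begins 54 mm behind the grasp point. The pads swing forward as they close: fully open they stand 13 mm farther back than shut.
Start: joints at [-1.488, 0.313, 1.498, -0, 1.331, -0.223], TCP at [158.042, -500.654, 303.894] pointing down, gripper open.
Joint ranges: [-2.94, 2.94], [-0.97, 2.17], [0.19, 2.56], [-1.23, 4.37], [0.02, 3.11], [-2.88, 2.88]. Speed limits (rad/s): [2.39, 2.39, 3.01, 3.14, 3.14, 3.14].

INTERFACE

Orientations are given as a unit quaternion [w, x, y, z].
In Python, from rig import * gives the robot as it stands.
- The arm moves only by the tool step_arm, never from a script. Its argument "plan" is a list of rows, each an object with "offset": the shift along the tool's x, y, z in cm, a list of three; "rot": the turn, a rotation vector about the tool's x, y, z in degrees, a list of three; "gripper": the finger opening in cm, from 0 to 8.54. In form: [{"offset": [x, y, z], "rot": [wx, wy, wz], "gripper": gripper}, ...]. A call has 1 to 12 rows; each row is the pose to reach, as a shift and turn from the pose commanded when the call began, along the tool's axes at that moment; what a row does not reach only later rows make up. A row lasts 1/10 s, in which the tool goes at most 50 mm and 8.59 degrees, less where a joint would pass 70% of its speed; a pose out of reach is approached as far as the arm can. A call with a gripper value outside its range is refused whole. The fingers move at their own pace and stop on an object; "squeeze" is the grip in N (left out, the last holds). Time passes only in rows, so rows that repeat a pose let the fingers close. It gives the time, the measured TCP pose, the force, the opening and the grip force at its end, in the units of the state.
- sense(): the state, without advancing time (a new reading comes with each control period).
- capture(name): name is "scene" or "top"; returns a dict with "color" (420x560x3 uint8, red, green, blue), "depth" (420x560 float32, mm along the optical axis (not along the pixel's ray), 0 where there is no reading), "vertical_fov" (degrees; the focal length in pixels is half the picture's height over the tangent of half this angle, whatever the lens; pixels are square), "cx", "cy" (the principal point, pixels), "rvec" (rotation vector, rad) and "tvec" (3), from world to camera coordinates, as OpenCV has them. Camera axes: x right, y down, z forward; pixel columns grow to the right and rows downward; lengths in mm; the calibration is good to about 2 mm. A picture is of the moment at which its call begins.
- finish_job(): hands the job in; it is judged then, once.
The state is a dict: "time_s": time; "joints": joint angles; "dq": joint speeds; "tau": joint torques, N m; "eef_pos": TCP position; "ee_rot": TCP orientation; "force": force on the tool from outside, world axes, zero at the start; "wrist_torque": the same for the moment, N m; "grip_width": opening from 0.0 (shut) to 1.0 (fully open); "grip_force": force on a finger pad.
Only numpy, scipy, OpenCV 4.12 (cv2) and the standard library are available. Lean on these libraries where they do the work, as an engineer would, in place of code of your own. Each camera call takes 0.05 s, during which the arm holds its last target. There are 200 camera calls.

TASK

Open the dark carry case so that the painted figures in its foam can be got at: with the fingertips push the white ribbed lock knob at its front to the left, away from the orange tab, to its end; press the orange tab down so that the lid springs up; then push the lid right back until it stays fully open by itself. Only touch, press and push: do not grip, lift, tip or shove the case, leave the figures in their pockets and everything else on the desk where it stands.

Things in the scene. Friction and masses are not known exactly. Their poses are not given: they have to be found in the camera images.
- case: dark blue-grey carry case, loose on rubber feet, 0.8 to 1.2 kg. Origin on the desk under the middle of its 140 (x) x 180 (y) mm shell; own -x is its front, towards the robot, turned up to 0.45 rad; +y its left. 58 high when shut, shell rim at 42. A shelf in front (own x -70 to -121), top 19 above the desk, carries tab and lock. Level pushes over about 4 N may make it slide.
- tab_pad (a point): middle of the top of the orange release tab, on the case's centre line, own x -104 mm, 36 above the desk at rest. The pad is 34 (x) x 36 (y), it rocks down at the front about an axis 24 behind this point and 6 below it; its hook, 20 wide, rises behind the pad to 53 above the desk and holds the lid's lip.
- release_tab (a joint): rocking of the tab: 0 at rest (spring), 0.29 rad at the stop. At about 0.19 rad it lets go of the lid: 3.5 to 4.5 mm down under a flat fingertip at the pad's middle, at about 5 N; the stop is 5 to 7 mm down at about 6 N. While the lock is on it stops hard after about 0.08 rad (a force over 60 N would break past it: unlock first). It comes back by itself.
- lock_face (a point): on the white ribbed lock knob: middle of the face that looks to the tab (own -y), 45 mm above the desk. Knob 18 (x) x 11 (y), top 52 above the desk; a flat white tongue, top 29.5 above the desk, runs from its foot to under the tab's left end. With the lock on this point is at the case's own x -101, y +45, 27 from the pad's left edge.
- lock_slide (a joint): travel of the lock knob along the case's own +y, to the left and away from the tab: 0 to 0.002 locked, 0.018 at its end, fully off. It drags with about 1.2 N and stays where left; below about 0.009 the tongue still blocks the tab.
- lid_edge (a point): middle of the lower front edge of the lid; shut: own x -70 mm, 43 above the desk. The lid is 140 (x) x 180 (y) x 15 above this edge's plane, hollow beneath with 4 mm rims, with a clear window; a lip 28 wide stands 5 mm out of its front.
- case_hinge (a point): middle of the hinge line at the back of the case, own x +70, 43 above the desk; the line runs along own y, 140 behind the lid's front edge.
- case_lid (a joint): opening angle of the lid: 0 shut, 1.85 rad at the back stop. Freed by the tab it is lifted by a spring pin to about 0.48 rad (front edge about 108 above the desk) and rests there. It weighs 70 g; let go before about 1.5 rad it drops back to 0.48, beyond about 1.6 rad it leans back and stays at the stop.
- figure_bare: bare-armed painted game figure, about 36 x 22 x 12, lying loose in its foam pocket in the case; origin under its middle
- pocket_bare (a point): floor centre of that figure's foam pocket (48 x 30, 11 deep), 22 above the desk, fixed in the case
- figure_red: red painted game figure, about 36 x 22 x 12, lying loose in its foam pocket in the case; origin under its middle
- pocket_red (a point): floor centre of that figure's foam pocket (48 x 30, 11 deep), 22 above the desk, fixed in the case
- figure_moss: green painted game figure, about 36 x 22 x 12, lying loose in its foam pocket in the case; origin under its middle
- pocket_moss (a point): floor centre of that figure's foam pocket (48 x 30, 11 deep), 22 above the desk, fixed in the case
- pot_teal: not part of the job: squat teal paint pot, 40 x 36 x 38 mm, at the right edge; origin under its middle
- pot_ochre: not part of the job: squat ochre paint pot, 42 x 38 x 46 mm, at the right edge; origin under its middle
- dropper_red: not part of the job: brown-red dropper bottle with a white cap, 26 x 26 x 81 mm, behind and left of the case; origin under its middle
- glue: not part of the job: glue bottle with a long white nozzle, 33 x 33 x 107 mm, right and behind the case; origin under its middle
- pot_black: not part of the job: squat black paint pot, 40 x 36 x 38 mm, at the left front; origin under its middle
- dropper_tan: not part of the job: tan dropper bottle with a black cap, 25 x 25 x 74 mm, at the left front; origin under its middle

How it is judged (in metres and radians):
On the way, in this order (a step that is already met when the one before it is completed fails the run):
1. the lock knob has been pushed off, the lid still shut (value of joint lock_slide above 0.013 m and value of joint case_lid below 0.03 rad), for 0.1 s.
2. the tab is pressed and the lid springs up (value of joint release_tab above 0.12 rad and value of joint case_lid above 0.04 rad).
At the end, for the whole second after the job is handed in: the lid stands at its back stop (over 1.75 of 1.85 rad) and is still, the lock knob is off (over 13 of 18 mm), the tab is back up, the case stands flat within 35 mm of where it was, and each figure lies within 15 mm of the middle of its own pocket (value of joint case_lid above 1.75 rad and velocity of joint case_lid between -0.1 and 0.1 rad/s and value of joint lock_slide above 0.013 m and value of joint release_tab below 0.06 rad and distance of case from where it was at the start of the episode below 0.035 m and angle between case's own z axis and vertical below 0.05 rad and linear speed of case below 0.02 m/s and horizontal distance between figure_bare and pocket_bare below 0.015 m and horizontal distance between figure_red and pocket_red below 0.015 m and horizontal distance between figure_moss and pocket_moss below 0.015 m and height (world z) of each of figure_bare, figure_red, figure_moss below 0.035 m); the robot touches nothing.
It fails at once if the case is lifted or tipped (height (world z) of case above 0.012 m or angle between case's own z axis and vertical above 0.12 rad).
It fails at once if the case is shoved more than 45 mm (distance of case from where it was at the start of the episode above 0.045 m).
It fails at once if a figure is lifted out of its pocket (height (world z) of any of figure_bare, figure_red, figure_moss above 0.05 m).
It fails at once if a pot or bottle on the desk is moved more than 30 mm (distance of any of pot_teal, pot_ochre, dropper_red, glue, pot_black, dropper_tan from where it was at the start of the episode above 0.03 m).
It also fails if it takes over 54 s, if anything falls off the work surface, if the arm or the gripper's body presses on something with over 40 N, if the wrist force passes 120 N, or if a joint passes its speed limit or range.

## Working session

There is one attempt and no reset: what is moved stays moved. The work goes in short steps, Python scripts to look and compute and a tool call to move; the robot and the scene stay as the last step left them, time stands still between calls to the robot, and variables do not carry over. Pictures are saved under pics/ and viewed, at most 10 in all, crops included, and the job is handed in when it is done.

Besides the shell and the picture viewer there is one more tool, called after "Emit:" in YAML: its name, and indented under it one key for each argument. step_arm: Moves the arm, as the interface text tells. Its arguments: {"type":"object","properties":{"plan":{"type":"array"},"squeeze":{"type":"number"}},"required":["plan"]}

```bash
mkdir -p pics
cat > h.py <<'E'
from rig import *
import numpy as np, cv2
from scipy.spatial.transform import Rotation as R
def cam(n):
    c=capture(n); H=c["color"].shape[0]
    c["f"]=H/2/np.tan(np.radians(c["vertical_fov"])/2); c["R"]=cv2.Rodrigues(np.array(c["rvec"],float))[0]; c["t"]=np.array(c["tvec"],float).ravel()
    return c
def cloud(c):
    d=c["depth"];v,u=np.mgrid[:d.shape[0],:d.shape[1]]
    p=np.stack([(u-c["cx"])/c["f"]*d,(v-c["cy"])/c["f"]*d,d],-1)
    P=(p-c["t"])@c["R"]; P[d==0]=np.nan; return P
def plane(c,u,v,z):
    r=c["R"].T@np.array([(u-c["cx"])/c["f"],(v-c["cy"])/c["f"],1]); o=-c["R"].T@c["t"]
    return o+r*(z-o[2])/r[2]
def proj(c,p):
    q=c["R"]@np.array(p,float)+c["t"]; return q[:2]/q[2]*c["f"]+[c["cx"],c["cy"]]
def save(c,n): cv2.imwrite("pics/"+n,c["color"][...,::-1])
E
python3 - <<'E'
from h import *
s=sense();print(s)
for n in("scene","top"):
    c=cam(n);save(c,n+"0.png");np.savez(n+"0.npz",**c);print(n,c["f"],-c["R"].T@c["t"],c["R"])
E
```

```text
{'time_s': 0.0, 'joints': array([-1.48843119e+00,  3.13456780e-01,  1.49847547e+00, -1.73403075e-05,
        1.33096359e+00, -2.23401680e-01]), 'dq': array([ 1.92859901e-04, -9.21060060e-04,  9.15012122e-05,  7.25065559e-04,
       -4.08355042e-04,  4.55885401e-05]), 'tau': array([-9.18472360e-04, -4.12266111e+01, -2.59744012e+01, -2.57934053e-04,
        4.08306776e-03, -7.87425506e-06]), 'eef_pos': array([ 158.00801751, -500.47906818,  303.31708531]), 'ee_rot': array([-6.50567121e-04,  9.88335553e-01,  1.52290546e-01,  3.75114359e-05]), 'force': array([-0.40589805, -0.09349327,  0.56239298]), 'wrist_torque': array([-0.02671502,  0.0271049 , -0.05076148]), 'grip_force': 0.0, 'grip_width': 1.001854356516916}
scene 426.55822092467713 [ 340.10291782 -625.99321144  465.59241656] [[ 0.95055938 -0.31006758  0.01717458]
 [-0.13608638 -0.46562936 -0.874454  ]
 [ 0.27913682  0.82888322 -0.48480433]]
top 457.4418463897642 [512.07900903  73.25749856 931.5019266 ] [[-0.02375317 -0.99953844 -0.01893938]
 [-0.99658617  0.02517286 -0.07862779]
 [ 0.07906825  0.01700707 -0.99672412]]
```

View pics/top0.png

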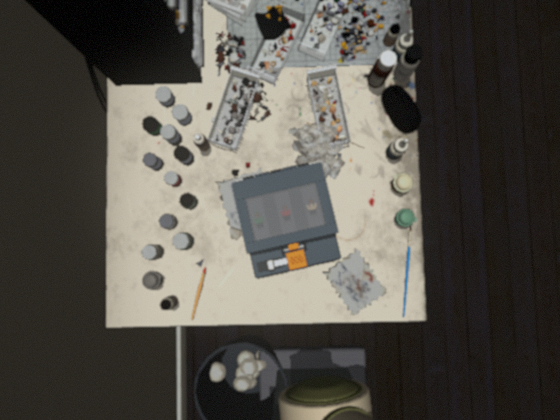

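View pics/scene0.png

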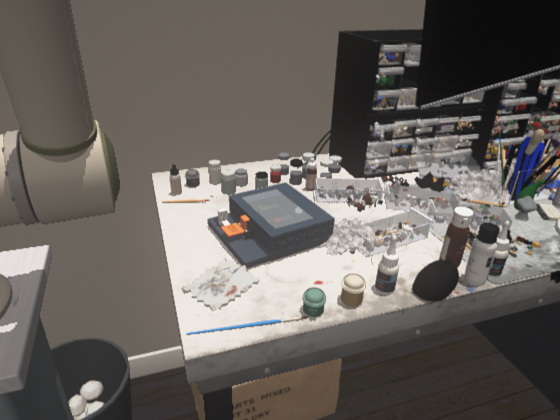

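The top view shows the shut case around (287,215), the orange tab at (296,257) and the white knob and tongue at about (273,265). The scene view shows the same parts, with the tab at (233,228) and the knob at (223,214).

Run:
```python
from h import *
for n in("top","scene"):
    c=dict(np.load(n+"0.npz"));P=cloud(c);col=c["color"].astype(int);r,g,b=col[...,0],col[...,1],col[...,2]
    hsv=cv2.cvtColor(c["color"],cv2.COLOR_RGB2HSV)
    near=(abs(P[...,0]-420)<200)&(abs(P[...,1]-60)<180)
    m=near&(hsv[...,0]<16)&(hsv[...,1]>170)&(hsv[...,2]>130)&(P[...,2]>20)
    Q=P[m];print(n,"orange",m.sum(),np.median(Q,0),np.percentile(Q[:,2],[5,50,95]),np.argwhere(m).mean(0)[::-1])
    lid=near&(P[...,2]>50)&(P[...,2]<64)&(b>=r)
    k,l,st,ce=cv2.connectedComponentsWithStats(lid.astype(np.uint8));i=1+st[1:,4].argmax();Q=P[l==i]
    print("lid",len(Q),np.median(Q[:,2]),cv2.minAreaRect(Q[:,:2].astype(np.float32)))
    w=near&(hsv[...,1]<60)&(hsv[...,2]>110)&(P[...,2]>24)
    k,l,st,ce=cv2.connectedComponentsWithStats(w.astype(np.uint8))
    for i in range(1,k):
        if st[i,4]>15:
            Q=P[l==i];print("white",st[i],ce[i],Q.mean(0),Q.min(0),Q.max(0))
c=dict(np.load("top0.npz"));im=cv2.resize(c["color"][150:290,220:350],None,fx=5,fy=4.25,interpolation=cv2.INTER_CUBIC)
im=cv2.resize(c["color"][150:290,220:350],None,fx=4.2,fy=4.2,interpolation=cv2.INTER_CUBIC)
cv2.imwrite("pics/topcrop.png",im[...,::-1])
```

```text
top orange 61 [490.04172927  55.47423874  36.18057136] [33.68788854 36.18057136 50.43834684] [296.45901639 258.8852459 ]
lid 4563 57.78275490896567 ((579.1651000976562, 75.2222900390625), (117.02848815917969, 179.62094116210938), 11.248907089233398)
white [ 246  191   78   49 2689] [283.84380811 212.77277798] [579.38380908  76.96789489  57.37400933] [530.23096178   2.43541729  52.71345106] [619.99409853 149.0502015   63.56430948]
white [233 194  15  59  77] [240.32467532 225.41558442] [557.24729113 160.85316041  57.9830913 ] [506.15187488 148.70448393  54.23593576] [618.00825807 174.180776    61.62379359]
white [267 258  21  12 145] [275.88965517 262.57241379] [484.23408141  94.77482655  37.90192777] [472.60230302  73.22929072  24.01409132] [492.59021431 111.96623628  54.66633421]
white [283 397  86  23 785] [317.82165605 410.1388535 ] [280.99498131  34.78432329 259.39004004] [260.18497588 -40.77142252 232.94132705] [293.58869333  84.7136547  278.68391842]
  return _methods._mean(a, axis=axis, dtype=dtype,
  ret = um.true_divide(
Traceback (most recent call last):
IndexError: index -1 is out of bounds for axis 0 with size 0
```

Run:
```python
from h import *
for n in("top","scene"):
    c=dict(np.load(n+"0.npz"));P=cloud(c);col=c["color"].astype(int);r,g,b=col[...,0],col[...,1],col[...,2]
    hsv=cv2.cvtColor(c["color"],cv2.COLOR_RGB2HSV)
    near=(abs(P[...,0]-550)<150)&(abs(P[...,1]-75)<150)
    m=near&(hsv[...,0]<18)&(hsv[...,1]>150)&(hsv[...,2]>100)&(P[...,2]>20)
    Q=P[m];print(n,"orange",m.sum())
    if m.sum(): 
        print(np.median(Q,0),np.argwhere(m).mean(0)[::-1]); T=Q[Q[:,2]<42];print(cv2.minAreaRect(T[:,:2].astype(np.float32)))
    lid=near&(P[...,2]>52)&(P[...,2]<64)&(r<130)
    k,l,st,ce=cv2.connectedComponentsWithStats(lid.astype(np.uint8));i=1+st[1:,4].argmax();Q=P[l==i]
    rc=cv2.minAreaRect(Q[:,:2].astype(np.float32));print("lid",len(Q),np.median(Q[:,2]),rc,cv2.boxPoints(rc).tolist())
    if n=="top":
        cs=max(cv2.findContours((l==i).astype(np.uint8),0,1)[0],key=cv2.contourArea)
        bp=cv2.boxPoints(cv2.minAreaRect(cs)); print("pixbox->z58",[plane(c,u,v,58)[:2].round(1).tolist() for u,v in bp])
c=dict(np.load("top0.npz"));
im=cv2.resize(c["color"][150:290,220:350],None,fx=4.2,fy=4.2,interpolation=cv2.INTER_CUBIC)
c=dict(np.load("scene0.npz"));
im2=cv2.resize(c["color"][180:270,200:340],None,fx=5,fy=5,interpolation=cv2.INTER_CUBIC)
cv2.imwrite("pics/topcrop.png",im[...,::-1]);cv2.imwrite("pics/scrop.png",im2[...,::-1])
```

```text
top orange 347
[492.46710098  57.16629282  36.2020497 ] [295.68299712 257.11527378]
((489.9293518066406, 55.519935607910156), (33.424781799316406, 34.186561584472656), 12.423125267028809)
lid 6656 57.794132871314304 ((590.575927734375, 76.93414306640625), (141.81646728515625, 179.76739501953125), 11.601117134094238) [[503.04095458984375, 150.72219848632812], [539.1915893554688, -25.372783660888672], [678.1109008789062, 3.146087646484375], [641.9602661132812, 179.24107360839844]]
pixbox->z58 [[641.0, 180.1], [677.9, 2.5], [539.3, -24.9], [502.9, 150.4]]
scene orange 206
[490.4320095   52.64651906  36.3768803 ] [234.84951456 227.23786408]
((486.55267333984375, 52.52893829345703), (34.493160247802734, 33.2043342590332), 16.664888381958008)
lid 1926 58.60315064345468 ((585.9122314453125, 74.61693572998047), (138.7476806640625, 181.14013671875), 12.18524169921875) [[498.9844970703125, 148.5035400390625], [537.21826171875, -28.555559158325195], [672.8399658203125, 0.7303314208984375], [634.606201171875, 177.7894287109375]]
```

View pics/topcrop.png

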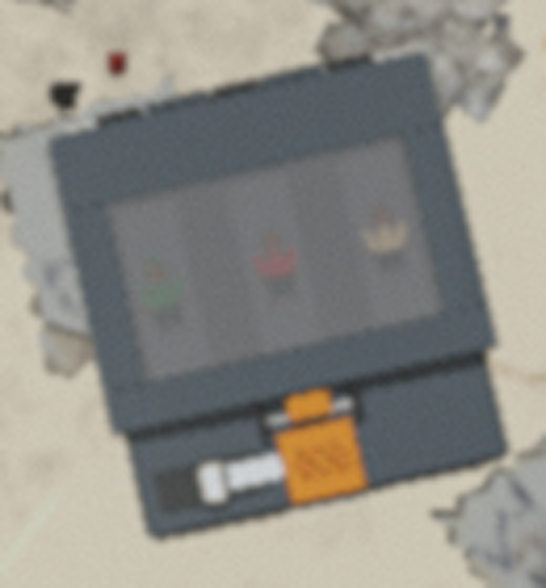

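View pics/scrop.png

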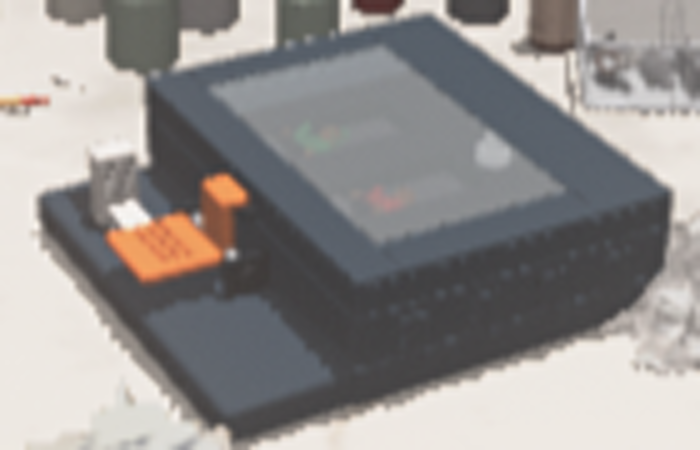

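The crops confirm the layout: the knob is left of the tab (crop px 212,481), the tab pad is at (322,460), and its hook is behind it. The case yaw is about 0.203 rad, with its centre near (588.5, 75.8). First move: close the fingers and travel above the gap between the pad and the knob.

```bash
cat >> h.py <<'E'
C=np.array([588.5,75.8]);TH=0.203
def own(p): 
    c,s=np.cos(TH),np.sin(TH);d=np.array(p[:2])-C;return np.array([c*d[0]+s*d[1],-s*d[0]+c*d[1],p[2]])
def world(p):
    c,s=np.cos(TH),np.sin(TH);return np.array([C[0]+c*p[0]-s*p[1],C[1]+s*p[0]+c*p[1],p[2]])
def tip(s,L=73):
    q=s["ee_rot"];r=R.from_quat(np.r_[q[1:],q[0]]);return own(s["eef_pos"]+r.as_matrix()[:,2]*L)
def go(targets,tilt=0,L=73):
    s=sense();q=s["ee_rot"];r=R.from_quat(np.r_[q[1:],q[0]])
    # tool at tilt 0: x=own x, y=-own y, z=down; tilt>0: fingers point forward
    T=R.from_euler('z',TH)*R.from_euler('y',-np.radians(tilt))*R.from_euler('x',np.pi)
    print("tip own",tip(s,L).round(1),"F",s["force"].round(1),"Fown",R.from_euler('z',-TH).apply(s["force"]).round(1),"t",round(s["time_s"],2),"rot",(r.inv()*T).as_rotvec(degrees=True).round(1))
    for t in targets:
        p=world(t)-T.as_matrix()[:,2]*L
        print(t,(r.inv().apply(p-s["eef_pos"])/10).round(2))
E
python3 - <<'E'
from h import *
go([(-103,26,120),(-103,26,42)])
E
```

```text
tip own [-537.8 -477.6  230.4] F [ 0.7 -0.3 -1. ] Fown [ 0.7 -0.4 -1. ] t 0.1 rot [-0.1 -0.   5.9]
(-103, 26, 120) [ 48.42 -45.63  11.1 ]
(-103, 26, 42) [ 48.42 -45.62  18.9 ]
```

Emit:
step_arm:
  plan:
    - {"offset": [48.4, -45.2, 2], "rot": [0, 0, 5.9], "gripper": 0}
    - {"offset": [48.4, -45.2, 2], "rot": [0, 0, 5.9], "gripper": 0}
    - {"offset": [48.4, -45.2, 2], "rot": [0, 0, 5.9], "gripper": 0}
    - {"offset": [48.4, -45.2, 2], "rot": [0, 0, 5.9], "gripper": 0}
    - {"offset": [48.4, -45.2, 2], "rot": [0, 0, 5.9], "gripper": 0}
    - {"offset": [48.4, -45.2, 2], "rot": [0, 0, 5.9], "gripper": 0}
    - {"offset": [48.4, -45.2, 2], "rot": [0, 0, 5.9], "gripper": 0}
    - {"offset": [48.4, -45.2, 2], "rot": [0, 0, 5.9], "gripper": 0}
    - {"offset": [48.4, -45.2, 2], "rot": [0, 0, 5.9], "gripper": 0}
    - {"offset": [48.4, -45.2, 2], "rot": [0, 0, 5.9], "gripper": 0}
    - {"offset": [48.4, -45.2, 2], "rot": [0, 0, 5.9], "gripper": 0}
    - {"offset": [48.4, -45.2, 2], "rot": [0, 0, 5.9], "gripper": 0}

```text
time_s: 1.3
eef_pos: [453.3, 23.8, 285.7]
ee_rot: [0.0, 0.995, 0.101, -0.0]
force: [1.0, -1.3, 0.9]
grip_width: 0.0
grip_force: 0.0
```

Emit:
step_arm:
  plan:
    - {"offset": [0, 0, 0], "rot": [0, 0, 0], "gripper": 0}

```text
time_s: 1.4
eef_pos: [453.9, 26.1, 285.2]
ee_rot: [-0.001, 0.995, 0.104, -0.0]
force: [-0.1, 0.4, -0.2]
grip_width: 0.0
grip_force: 0.0
```

Run:
```python
from h import *
go([(-103,22,80),(-103,22,42)])
print(sense()["grip_width"])
```

```text
tip own [-141.9  -21.5  212.2] F [-0.1  0.4 -0.2] Fown [ 0.   0.4 -0.2] t 1.4 rot [-0.1  0.   0.4]
(-103, 22, 80) [ 3.92 -4.32 13.22]
(-103, 22, 42) [ 3.92 -4.31 17.02]
0.0003637647472249075
```

Emit:
step_arm:
  plan:
    - {"offset": [3.9, -4.3, 4], "rot": [0, 0, 0.4], "gripper": 0}
    - {"offset": [3.9, -4.3, 8], "rot": [0, 0, 0.4], "gripper": 0}
    - {"offset": [3.9, -4.3, 12], "rot": [0, 0, 0.4], "gripper": 0}
    - {"offset": [3.9, -4.3, 14], "rot": [0, 0, 0.4], "gripper": 0}
    - {"offset": [3.9, -4.3, 14], "rot": [0, 0, 0.4], "gripper": 0}

```text
time_s: 1.9
eef_pos: [480.9, 71.3, 143.2]
ee_rot: [-0.001, 0.995, 0.098, -0.003]
force: [0.3, 0.5, -0.1]
grip_width: -0.0
grip_force: 0.0
```

Run:
```python
from h import *
go([(-103,22,42)])
c=cam("scene")
print(proj(c,world((-103,22,72))),proj(c,world((-101,45,45))))
im=cv2.resize(c["color"][90:270,120:340],None,fx=3.3,fy=3.3,interpolation=cv2.INTER_CUBIC)
cv2.imwrite("pics/a.png",im[...,::-1])
```

```text
tip own [-106.7   17.4   70.2] F [ 0.3  0.5 -0.1] Fown [ 0.4  0.5 -0.1] t 1.9 rot [-0.1  0.3 -0.4]
(-103, 22, 42) [ 0.34 -0.47  2.82]
[227.1270167  206.61260533] [223.74092159 213.37685573]
```

View pics/a.png

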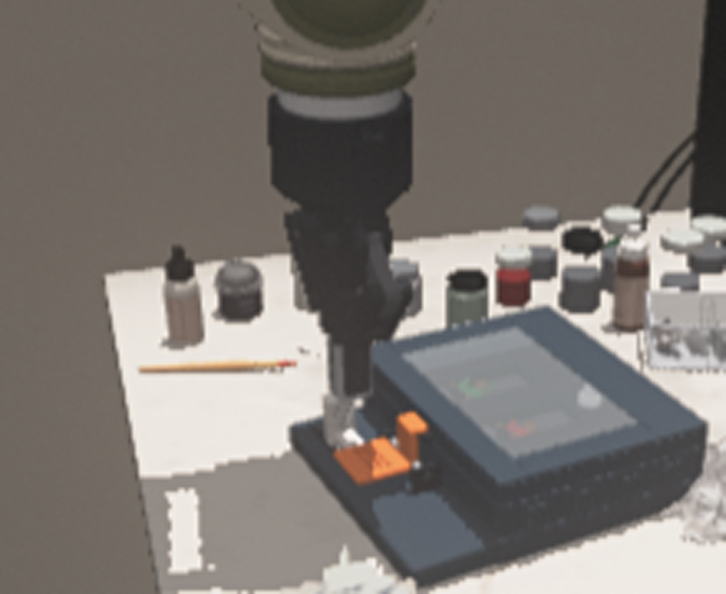

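The fingertips (crop 350,398) hang just above the gap between the knob (342,425) and the tab (375,458), and they match the prediction. Next: lower them, then push left.

Emit:
step_arm:
  plan:
    - {"offset": [0, 0, 1.5], "rot": [0, 0, 0], "gripper": 0}
    - {"offset": [0, 0, 2.8], "rot": [0, 0, 0], "gripper": 0}
    - {"offset": [0, 0, 2.8], "rot": [0, 0, 0], "gripper": 0}
    - {"offset": [0, 0, 2.8], "rot": [0, 0, 0], "gripper": 0}

```text
time_s: 2.35
eef_pos: [482.9, 71.3, 119.2]
ee_rot: [0.0, 0.995, 0.098, 0.001]
force: [1.1, -0.3, 0.5]
grip_width: -0.0
grip_force: 0.0
```

Run:
```python
from h import *
go([(-102,45,43),(-102,50,43)])
```

```text
tip own [-104.2   16.8   46.2] F [ 1.1 -0.3  0.5] Fown [ 1.1 -0.5  0.5] t 2.35 rot [ 0.  -0.1 -0.4]
(-102, 45, 43) [ 0.21 -2.81  0.32]
(-102, 50, 43) [ 0.2  -3.31  0.32]
```

Emit:
step_arm:
  plan:
    - {"offset": [0.2, -0.5, 0.3], "rot": [0, 0, 0], "gripper": 0}
    - {"offset": [0.2, -1.0, 0.3], "rot": [0, 0, 0], "gripper": 0}
    - {"offset": [0.2, -1.4, 0.3], "rot": [0, 0, 0], "gripper": 0}
    - {"offset": [0.2, -1.8, 0.3], "rot": [0, 0, 0], "gripper": 0}
    - {"offset": [0.2, -2.2, 0.3], "rot": [0, 0, 0], "gripper": 0}
    - {"offset": [0.2, -2.5, 0.3], "rot": [0, 0, 0], "gripper": 0}
    - {"offset": [0.2, -2.8, 0.3], "rot": [0, 0, 0], "gripper": 0}
    - {"offset": [0.2, -2.8, 0.3], "rot": [0, 0, 0], "gripper": 0}

```text
time_s: 3.15
eef_pos: [478.8, 99.8, 114.8]
ee_rot: [-0.0, 0.995, 0.098, 0.0]
force: [0.2, 0.6, -0.7]
grip_width: -0.001
grip_force: 0.1
```

Run:
```python
from h import *
go([(-102,48,43),(-102,50,43)])
c=cam("top");s=cam("scene")
a=cv2.resize(c["color"][235:290,240:330],None,fx=5,fy=5,interpolation=cv2.INTER_CUBIC)
b=cv2.resize(s["color"][180:270,200:290],None,fx=3.05,fy=3.05,interpolation=cv2.INTER_CUBIC)[:275]
cv2.imwrite("pics/b.png",np.hstack([a,b])[...,::-1])
```

```text
tip own [-102.6   45.6   41.8] F [ 0.2  0.6 -0.7] Fown [ 0.3  0.6 -0.7] t 3.15 rot [-0.  -0.  -0.4]
(-102, 48, 43) [ 0.06 -0.24 -0.12]
(-102, 50, 43) [ 0.06 -0.44 -0.12]Traceback (most recent call last):
  File "<stdin>", line 6, in <module>
    return _nx.concatenate(arrs, 1, dtype=dtype, casting=casting)
           ~~~~~~~~~~~~~~~^^^^^^^^^^^^^^^^^^^^^^^^^^^^^^^^^^^^^^^
ValueError: all the input array dimensions except for the concatenation axis must match exactly, but along dimension 0, the array at index 0 has size 275 and the array at index 1 has size 274
```

Emit:
step_arm:
  plan:
    - {"offset": [0, -0.2, 0], "rot": [0, 0, 0], "gripper": 0}
    - {"offset": [0, -0.4, 0], "rot": [0, 0, 0], "gripper": 0}
    - {"offset": [0, -0.4, 0], "rot": [0, 0, 0], "gripper": 0}

```text
time_s: 3.55
eef_pos: [478.0, 103.6, 114.7]
ee_rot: [-0.0, 0.995, 0.098, -0.0]
force: [0.6, -1.0, -0.4]
grip_width: 0.001
grip_force: 0.2
```

Run:
```python
from h import *
go([])
c=cam("top");s=cam("scene")
a=cv2.resize(c["color"][235:290,240:330],(450,275),interpolation=cv2.INTER_CUBIC)
b=cv2.resize(s["color"][180:270,200:290],(275,275),interpolation=cv2.INTER_CUBIC)
cv2.imwrite("pics/b.png",np.hstack([a,b])[...,::-1])
```

```text
tip own [-102.6   49.5   41.7] F [ 0.6 -1.  -0.4] Fown [ 0.3 -1.1 -0.4] t 3.55 rot [-0.   0.  -0.4]
```

View pics/b.png

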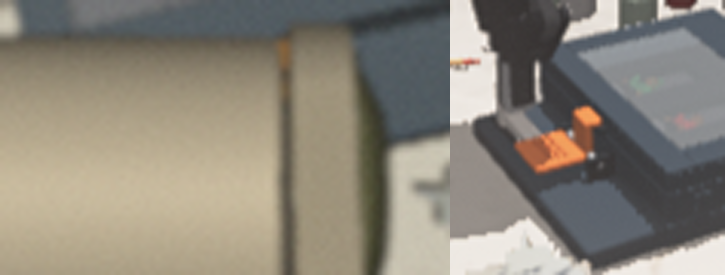

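The arm covers the top view. In the scene view the fingers hide the knob at (520,100), and only the tongue shows. I'll keep pushing in small steps until the end stop shows in the force.

Emit:
step_arm:
  plan:
    - {"offset": [0, -0.15, 0], "rot": [0, 0, 0], "gripper": 0}
    - {"offset": [0, -0.3, 0], "rot": [0, 0, 0], "gripper": 0}
    - {"offset": [0, -0.3, 0], "rot": [0, 0, 0], "gripper": 0}

```text
time_s: 3.95
eef_pos: [477.5, 106.3, 114.8]
ee_rot: [0.0, 0.995, 0.098, 0.0]
force: [0.4, -2.8, -1.3]
grip_width: 0.001
grip_force: 1.2
```

Emit:
step_arm:
  plan:
    - {"offset": [0, -0.1, 0], "rot": [0, 0, 0], "gripper": 0}
    - {"offset": [0, -0.2, 0], "rot": [0, 0, 0], "gripper": 0}
    - {"offset": [0, -0.2, 0], "rot": [0, 0, 0], "gripper": 0}

```text
time_s: 4.25
eef_pos: [477.3, 108.3, 114.9]
ee_rot: [0.0, 0.995, 0.098, 0.0]
force: [2.3, -4.3, -0.4]
grip_width: 0.0
grip_force: 1.8
```

Emit:
step_arm:
  plan:
    - {"offset": [0, 0.6, 0], "rot": [0, 0, 0], "gripper": 0}
    - {"offset": [0, 1.5, 0], "rot": [0, 0, 0], "gripper": 0}
    - {"offset": [0, 1.5, -3], "rot": [0, 0, 0], "gripper": 0}
    - {"offset": [0, 1.5, -5], "rot": [0, 0, 0], "gripper": 0}
    - {"offset": [-5, 5, -5], "rot": [0, 0, 0], "gripper": 0}
    - {"offset": [-8, 5, -5], "rot": [0, 0, 0], "gripper": 0}
    - {"offset": [-8, 5, -5], "rot": [0, 0, 0], "gripper": 0}

```text
time_s: 4.95
eef_pos: [404.7, 42.7, 164.2]
ee_rot: [-0.001, 0.995, 0.097, -0.002]
force: [1.8, 0.5, 0.6]
grip_width: -0.003
grip_force: 0.0
```

Run:
```python
from h import *
go([(-107,0,60),(-107,0,36)])
s=cam("scene");c=cam("top")
a=cv2.resize(c["color"][150:290,220:350],(371,400),interpolation=cv2.INTER_CUBIC)
b=cv2.resize(s["color"][170:270,195:295],(400,400),interpolation=cv2.INTER_CUBIC)
cv2.imwrite("pics/c.png",np.hstack([a,b])[...,::-1])
for n,c in(("top",c),("scene",s)):
    P=cloud(c);hsv=cv2.cvtColor(c["color"],cv2.COLOR_RGB2HSV)
    m=(hsv[...,0]<18)&(hsv[...,1]>150)&(hsv[...,2]>100)&(P[...,2]>20)&(P[...,2]<42)&(abs(P[...,0]-490)<60)&(abs(P[...,1]-55)<50)
    print(n,m.sum(),np.median(P[m],0).round(1))
```

```text
tip own [-187.     4.8   91.2] F [1.8 0.5 0.6] Fown [1.9 0.1 0.6] t 4.95 rot [-0.1  0.2 -0.5]
(-107, 0, 60) [7.98 0.4  3.09]
(-107, 0, 36) [7.99 0.4  5.49]
top 305 [489.8  57.6  35.9]
scene 176 [486.5  52.6  36.1]
```

View pics/c.png

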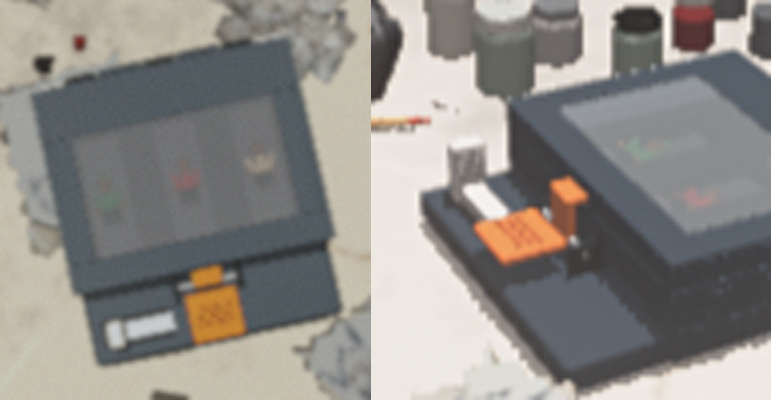

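The knob is now at the left end of its slot (crop 115,332), the tongue is clear of the tab, and the case has not moved. Next: press the tab.

Emit:
step_arm:
  plan:
    - {"offset": [5, 0.4, 0], "rot": [0, 0, 0], "gripper": 0}
    - {"offset": [8, 0.4, 2], "rot": [0, 0, 0], "gripper": 0}
    - {"offset": [8, 0.4, 4], "rot": [0, 0, 0], "gripper": 0}
    - {"offset": [8, 0.4, 4.8], "rot": [0, 0, 0], "gripper": 0}
    - {"offset": [8, 0.4, 5.2], "rot": [0, 0, 0], "gripper": 0}
    - {"offset": [8, 0.4, 5.4], "rot": [0, 0, 0], "gripper": 0}
    - {"offset": [8, 0.4, 5.5], "rot": [0, 0, 0], "gripper": 0}
    - {"offset": [8, 0.4, 5.6], "rot": [0, 0, 0], "gripper": 0}

```text
time_s: 5.85
eef_pos: [487.8, 55.3, 109.4]
ee_rot: [0.0, 0.995, 0.098, 0.001]
force: [0.4, 0.1, -0.1]
grip_width: -0.002
grip_force: 0.0
```

Run:
```python
from h import *
go([(-107,0,32),(-107,0,30)])
```

```text
tip own [-102.7    0.2   36.4] F [ 0.4  0.1 -0.1] Fown [ 0.4  0.  -0.1] t 5.85 rot [ 0.  -0.1 -0.4]
(-107, 0, 32) [-0.42  0.02  0.44]
(-107, 0, 30) [-0.42  0.02  0.64]
```

Emit:
step_arm:
  plan:
    - {"offset": [-0.4, 0, 0], "rot": [0, 0, 0], "gripper": 0}
    - {"offset": [-0.4, 0, 0.2], "rot": [0, 0, 0], "gripper": 0}
    - {"offset": [-0.4, 0, 0.4], "rot": [0, 0, 0], "gripper": 0}
    - {"offset": [-0.4, 0, 0.5], "rot": [0, 0, 0], "gripper": 0}
    - {"offset": [-0.4, 0, 0.5], "rot": [0, 0, 0], "gripper": 0}

```text
time_s: 6.35
eef_pos: [483.2, 54.5, 103.5]
ee_rot: [-0.0, 0.995, 0.098, -0.001]
force: [-4.9, -1.6, 4.8]
grip_width: 0.001
grip_force: 2.9
```

Run:
```python
from h import *
go([(-107,0,30)])
s=cam("scene");P=cloud(s);m=(P[...,2]>65)&(P[...,2]<130)&(np.linalg.norm(P[...,:2]-world((-20,-60,0))[:2],axis=-1)<50);print("lid pts",m.sum())
```

```text
tip own [-107.6    0.4   30.5] F [-4.9 -1.6  4.8] Fown [-5.1 -0.6  4.8] t 6.35 rot [-0.   0.1 -0.4]
(-107, 0, 30) [0.04 0.03 0.05]
lid pts 960
```

The lid has sprung up. Now I back off and look.

Emit:
step_arm:
  plan:
    - {"offset": [-0.5, 0, -0.5], "rot": [0, 0, 0], "gripper": 0}
    - {"offset": [-3, 0, -1.5], "rot": [0, 0, 0], "gripper": 0}
    - {"offset": [-7, 0, -4], "rot": [0, 0, 0], "gripper": 0}
    - {"offset": [-11, 0, -6], "rot": [0, 0, 0], "gripper": 0}
    - {"offset": [-11, 0, -6], "rot": [0, 0, 0], "gripper": 0}

```text
time_s: 6.9
eef_pos: [373.2, 33.1, 165.6]
ee_rot: [0.0, 0.995, 0.097, 0.001]
force: [0.9, -0.4, 0.2]
grip_width: -0.002
grip_force: 0.0
```

Run:
```python
from h import *
go([(-75,0,100),(-40,0,65)],tilt=45)
s=cam("scene");c=cam("top")
a=cv2.resize(c["color"][150:290,220:350],(371,400),interpolation=cv2.INTER_CUBIC)
b=cv2.resize(s["color"][150:270,195:345],(425,340),interpolation=cv2.INTER_CUBIC);b=cv2.copyMakeBorder(b,0,60,0,0,0)
cv2.imwrite("pics/d.png",np.hstack([a,b])[...,::-1])
P=cloud(c);m=(P[...,2]>65)&(P[...,2]<130)
Q=np.array([own(p) for p in P[m]]);Q=Q[(abs(Q[:,0])<90)&(abs(Q[:,1])<90)]
print(np.degrees(np.arctan(np.polyfit(Q[:,0],Q[:,2],1)[0])),Q.min(0),Q.max(0))
```

```text
tip own [-219.3    1.5   92.6] F [ 0.9 -0.4  0.2] Fown [ 0.8 -0.5  0.2] t 6.9 rot [ 0.2 44.9 -0.4]
(-75, 0, 100) [9.29 0.09 1.42]
(-40, 0, 65) [12.78  0.06  4.93]
-26.337861266378503 [-55.04205199 -88.14948217  65.0118042 ] [ 67.66163858  89.99705937 124.10428188]
```

View pics/d.png

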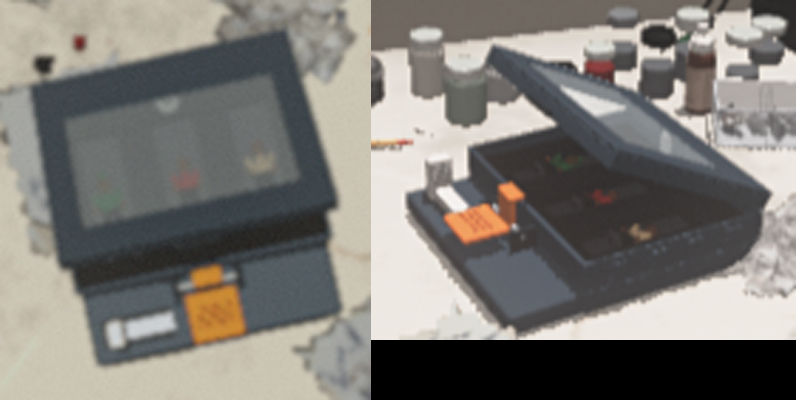

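The lid stands at about 0.46 rad with its front edge near own x -55, and the tab has come back up. I tilt the fingers 45° forward and move them in under the lid's front edge.

Emit:
step_arm:
  plan:
    - {"offset": [0, 0, -1], "rot": [0, 8, 0], "gripper": 0}
    - {"offset": [0, 0, -1], "rot": [0, 16, 0], "gripper": 0}
    - {"offset": [1, 0, -1], "rot": [0, 24, 0], "gripper": 0}
    - {"offset": [2, 0, -1], "rot": [0, 32, 0], "gripper": 0}
    - {"offset": [4, 0, 0], "rot": [0, 40, 0], "gripper": 0}
    - {"offset": [6, 0, 0], "rot": [0, 44.9, -0.4], "gripper": 0}
    - {"offset": [8, 0, 0.2], "rot": [0, 44.9, -0.4], "gripper": 0}
    - {"offset": [8, 0, 0.2], "rot": [0, 44.9, -0.4], "gripper": 0}
    - {"offset": [8, 0, 0.2], "rot": [0, 44.9, -0.4], "gripper": 0}

```text
time_s: 7.9
eef_pos: [455.5, 48.5, 161.0]
ee_rot: [-0.037, 0.919, 0.093, 0.38]
force: [1.2, 0.8, 0.2]
grip_width: 0.003
grip_force: 0.0
```

Run:
```python
from h import *
go([(-40,0,65),(-40,0,85)]+[],tilt=45)
```

```text
tip own [-84.3  -0.2 109.3] F [1.2 0.8 0.2] Fown [1.3 0.6 0.2] t 7.9 rot [0.2 0.1 0.1]
(-40, 0, 65) [-0.01 -0.02  6.27]
(-40, 0, 85) [ 1.41 -0.01  4.85]
```

Emit:
step_arm:
  plan:
    - {"offset": [0, 0, 2.5], "rot": [0, 0, 0], "gripper": 0}
    - {"offset": [0, 0, 5], "rot": [0, 0, 0], "gripper": 0}
    - {"offset": [0, 0, 6.2], "rot": [0, 0, 0], "gripper": 0}
    - {"offset": [0, 0, 6.2], "rot": [0, 0, 0], "gripper": 0}
    - {"offset": [0, 0, 6.2], "rot": [0, 0, 0], "gripper": 0}

```text
time_s: 8.4
eef_pos: [497.1, 57.5, 117.4]
ee_rot: [-0.038, 0.92, 0.094, 0.379]
force: [-0.6, 0.3, 0.4]
grip_width: 0.001
grip_force: 0.0
```

Run:
```python
from h import *
t=[]
for a in np.arange(.4,1.85,.1):
    t.append((round(70-115*np.cos(a)-12*np.sin(a)),0,round(43+115*np.sin(a)-12*np.cos(a))))
go(t,tilt=45)
```

```text
tip own [-41.7   0.4  65.6] F [-0.6  0.3  0.4] Fown [-0.6  0.4  0.4] t 8.4 rot [0.1 0.2 0.1]
(-41, 0, 77) [ 0.83  0.05 -0.76]
(-37, 0, 88) [ 1.89  0.05 -1.26]
(-32, 0, 98) [ 2.95  0.06 -1.61]
(-26, 0, 108) [ 4.08  0.06 -1.9 ]
(-19, 0, 117) [ 5.21  0.06 -2.05]
(-11, 0, 126) [ 6.41  0.06 -2.12]
(-2, 0, 133) [ 7.55  0.06 -1.98]
(7, 0, 140) [ 8.68  0.06 -1.84]
(17, 0, 146) [ 9.81  0.06 -1.56]
(28, 0, 151) [10.94  0.06 -1.14]
(39, 0, 154) [11.93  0.06 -0.58]
(50, 0, 157) [12.93  0.06 -0.02]
(61, 0, 158) [13.78  0.06  0.69]
(73, 0, 159) [14.7   0.06  1.46]
(84, 0, 158) [15.41  0.06  2.31]
```

Emit:
step_arm:
  plan:
    - {"offset": [0.8, 0, -0.7], "rot": [0, 0, 0], "gripper": 0}
    - {"offset": [1.9, 0, -1.2], "rot": [0, 0, 0], "gripper": 0}
    - {"offset": [2.9, 0, -1.6], "rot": [0, 0, 0], "gripper": 0}
    - {"offset": [4.0, 0, -1.8], "rot": [0, 0, 0], "gripper": 0}
    - {"offset": [5.2, 0, -2], "rot": [0, 0, 0], "gripper": 0}
    - {"offset": [6.4, 0, -2.1], "rot": [0, 0, 0], "gripper": 0}
    - {"offset": [6.4, 0, -2.1], "rot": [0, 0, 0], "gripper": 0}

```text
time_s: 9.1
eef_pos: [527.7, 63.6, 179.6]
ee_rot: [-0.037, 0.919, 0.094, 0.381]
force: [0.1, -0.3, -0.4]
grip_width: 0.002
grip_force: 0.1
```

Run:
```python
from h import *
go([(7,0,140),(28,0,151),(50,0,157),(61,0,158),(73,0,159),(84,0,158)],tilt=45)
s=cam("scene")
b=cv2.resize(s["color"][60:270,100:380],(800,600),interpolation=cv2.INTER_CUBIC)
cv2.imwrite("pics/e.png",b[...,::-1])
```

```text
tip own [-10.4   0.  128. ] F [ 0.1 -0.3 -0.4] Fown [ 0.  -0.3 -0.4] t 9.1 rot [ 0.2 -0.1  0.1]
(7, 0, 140) [2.08 0.03 0.38]
(28, 0, 151) [4.34 0.03 1.09]
(50, 0, 157) [6.32 0.03 2.23]
(61, 0, 158) [7.17 0.03 2.94]
(73, 0, 159) [8.09 0.03 3.72]
(84, 0, 158) [8.79 0.03 4.57]
```

View pics/e.png

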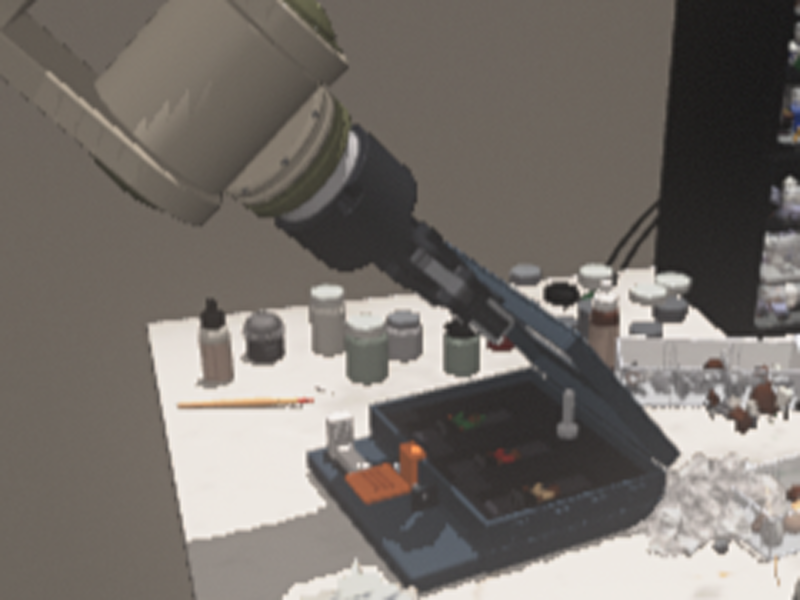

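The fingers carry the lid at about 1 rad, with contact around crop (480,300). The figures and case are undisturbed, so I continue along the arc.

Emit:
step_arm:
  plan:
    - {"offset": [1.0, 0, 0.1], "rot": [0, 0, 0], "gripper": 0}
    - {"offset": [2.1, 0, 0.4], "rot": [0, 0, 0], "gripper": 0}
    - {"offset": [3.2, 0, 0.7], "rot": [0, 0, 0], "gripper": 0}
    - {"offset": [4.3, 0, 1.1], "rot": [0, 0, 0], "gripper": 0}
    - {"offset": [5.3, 0, 1.6], "rot": [0, 0, 0], "gripper": 0}
    - {"offset": [6.3, 0, 2.2], "rot": [0, 0, 0], "gripper": 0}
    - {"offset": [7.1, 0, 2.9], "rot": [0, 0, 0], "gripper": 0}
    - {"offset": [7.6, 0, 3.3], "rot": [0, 0, 0], "gripper": 0}
    - {"offset": [8.1, 0, 3.7], "rot": [0, 0, 0], "gripper": 0}
    - {"offset": [8.1, 0, 3.7], "rot": [0, 0, 0], "gripper": 0}

```text
time_s: 10.15
eef_pos: [608.6, 80.5, 208.3]
ee_rot: [-0.037, 0.92, 0.094, 0.38]
force: [0.2, -0.4, 0.4]
grip_width: -0.002
grip_force: 0.0
```

Run:
```python
from h import *
go([(84,0,158)],tilt=45)
s=cam("scene")
b=cv2.resize(s["color"][60:270,100:380],(800,600),interpolation=cv2.INTER_CUBIC)
cv2.imwrite("pics/f.png",b[...,::-1])
```

```text
tip own [ 72.1   0.4 156.6] F [ 0.2 -0.4  0.4] Fown [ 0.1 -0.4  0.4] t 10.15 rot [0.1 0.1 0.1]
(84, 0, 158) [0.92 0.05 0.74]
```

View pics/f.png

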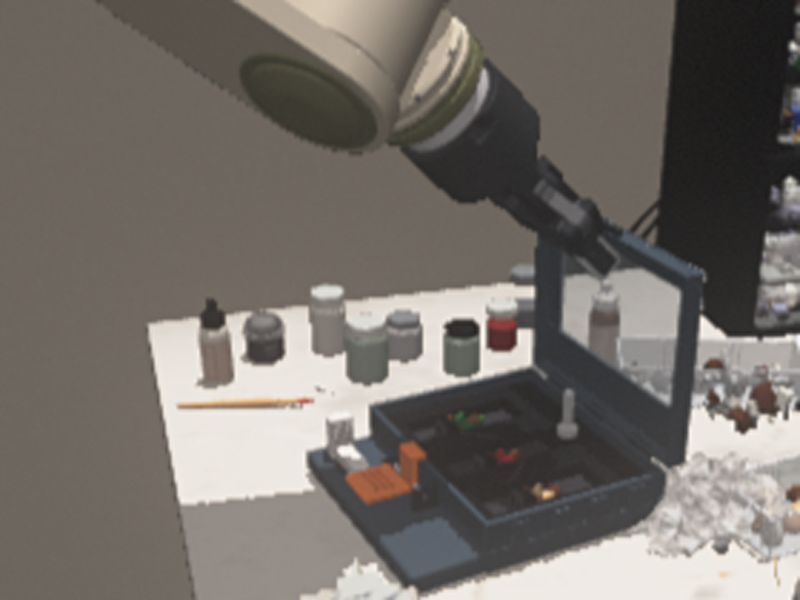

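The lid stands past vertical with the fingertips at its top rim (605,265), and the figures are in place. I give a little more push, then withdraw.

Emit:
step_arm:
  plan:
    - {"offset": [0.5, 0, 0.4], "rot": [0, 0, 0], "gripper": 0}
    - {"offset": [0.9, 0, 0.8], "rot": [0, 0, 0], "gripper": 0}
    - {"offset": [0.9, 0, 0.8], "rot": [0, 0, 0], "gripper": 0}
    - {"offset": [0, 0, -1.0], "rot": [0, 0, 0], "gripper": 0}
    - {"offset": [-1, 0, -4], "rot": [0, 0, 0], "gripper": 0}
    - {"offset": [-1, 0, -8], "rot": [0, 0, 0], "gripper": 0}
    - {"offset": [-1, 0, -12], "rot": [0, 0, 0], "gripper": 0}
    - {"offset": [-1, 0, -16], "rot": [0, 0, 0], "gripper": 0}
    - {"offset": [-1, 0, -16], "rot": [0, 0, 0], "gripper": 0}
    - {"offset": [-1, 0, -16], "rot": [0, 0, 0], "gripper": 0}
    - {"offset": [-1, 0, -16], "rot": [0, 0, 0], "gripper": 0}

```text
time_s: 11.3
eef_pos: [491.3, 56.8, 314.0]
ee_rot: [-0.038, 0.92, 0.094, 0.379]
force: [-0.1, -0.3, -0.7]
grip_width: -0.001
grip_force: 0.0
```

Run:
```python
from h import *
go([])
c=cam("scene");P=cloud(c);ok=~np.isnan(P[...,0])
Q=np.array([own(p) for p in P[ok]]);q=Q[(Q[:,2]>70)&(Q[:,2]<200)&(abs(Q[:,0]-85)<35)&(abs(abs(Q[:,1])-81)<8)]
print(len(q),"lid angle",np.pi/2+np.arctan(np.polyfit(q[:,2],q[:,0],1)[0]),q[:,2].max())
o=cv2.cvtColor(c["color"],cv2.COLOR_RGB2HSV);m=(o[...,0]<18)&(o[...,1]>150)&(o[...,2]>100)&(P[...,2]>20)&(P[...,2]<42)&(abs(P[...,0]-490)<60)&(abs(P[...,1]-55)<50)
print("tab",m.sum(),np.median(P[m],0).round(1))
```

```text
tip own [-47.6   0.8 262.3] F [-0.1 -0.3 -0.7] Fown [-0.1 -0.2 -0.7] t 11.3 rot [  0.1 -44.8   0. ]
746 lid angle 1.8329720008512833 178.14291473615356
tab 58 [493.9  43.6  35.9]
```

```bash
python3 -c "
from rig import *
print(finish_job())"
```

```text
the job is handed in; nothing more can be done
None
```

I unlocked and opened the case and handed the job in; after I withdrew, the lid measured about 1.83 of 1.85 rad with nothing touching it, and the last pictures showed the knob off, the tab up, and the case and figures in place, but no verdict was returned.

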